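# Put the stapler tray away and draw out the tube rack tray

### The arm

A 6-joint arm with a two-finger parallel gripper is mounted at the origin on the work surface; the furniture and walls round the work are solid. World frame = base frame: x ahead of the robot, y to its left, z up, the work surface at z = 0. Lengths are in mm, angles in rad, forces in N, time in s.
With the tool pointing down it reaches from about 275 to 750 mm from the base axis. Payload 10.2 kg.
Tool frame: the origin (TCP) lies at the very end of the fingers, on their centre line; the grasp point (between the pads) lies 19 mm behind it; z points along the fingers, y is the line along which they close (so a half turn about z gives the same grasp; the last joint's range is limited). The gripper opens to 85 mm and grips with 20 to 120 N. Pads are 22 mm wide; open, the fingers measure 114 mm over their backs; the gripper's body (76 mm by 85 mm) begins 54 mm behind the grasp point. The pads swing forward as they close: fully open they stand 13 mm farther back than shut.
Start: joints at [-0.899, 0.313, 1.498, -0, 1.331, -0.223], TCP at [409.539, -328.495, 199.794] pointing down, gripper open.
Joint ranges: [-2.94, 2.94], [-0.97, 2.17], [0.19, 2.56], [-1.23, 4.37], [0.02, 3.11], [-2.88, 2.88]. Speed limits (rad/s): [2.39, 2.39, 3.01, 3.14, 3.14, 3.14].

### API

Orientations are given as a unit quaternion [w, x, y, z].
In Python, from rig import telemetry, optics, ctrl gives the robot as it stands.
- The arm moves only by the tool servo_tool, never from a script. Its argument "deltas" is a list of rows, each a list of 3 entries, a list of its own where there are three numbers: the shift along the tool's x, y, z in units of 20 cm (1.0 is 20 cm), then the turn, a rotation vector about the tool's x, y, z in units of 90 degrees (1.0 is 90 degrees), then the opening, from 0 (shut) to 1 (fully open). A call has 1 to 8 rows; each row shifts and turns the commanded pose from where the row before left it, along the tool's axes as they then stand; what a row does not reach is not made up. A row lasts 1/10 s, in which the tool goes at most 50 mm and 8.59 degrees, less where a joint would pass 70% of its speed; a pose out of reach is approached as far as the arm can. A call with a number of a shift or a turn outside -1 to 1 is refused whole. A call with a gripper value outside its range is refused whole. The fingers move at their own pace and stop on an object; "squeeze" is the grip in N (left out, the last holds). Time passes only in rows, so rows that do not move let the fingers close. It gives the time, the measured TCP pose, the force, the opening and the grip force at its end, in the units of the state.
- telemetry.sense(): the state, without advancing time (a new reading comes with each control period).
- optics.capture(name): name is "scene" or "top" or "wrist"; returns the picture (384x512x3 uint8, blue, green, red); there is no depth.
- optics.camera_model(name): a dict with "vfov" (degrees; the focal length in pixels is half the picture's height over the tangent of half this angle, whatever the lens; pixels are square), "cx", "cy" (the principal point, pixels), "R" (3x3) and "t" (3): a world point X has camera coordinates R X + t; the wrist camera has in their place "mount" (4x4, takes a point from camera to tool coordinates, whose origin is the TCP and whose axes are the flange's). Camera axes: x right, y down, z forward; pixel columns grow to the right and rows downward; lengths in mm; the calibration is good to about 2 mm. A picture is of the moment at which its call begins: read the wrist's pose just before it. camera_model takes no time and is no camera call.
- ctrl.finish_job(): hands the job in; it is judged then, once.
The state is a dict: "time_s": time; "joints": joint angles; "dq": joint speeds; "tau": joint torques, N m; "eef_pos": TCP position; "ee_rot": TCP orientation; "force": force on the tool from outside, world axes, zero at the start; "wrist_torque": the same for the moment, N m; "grip_width": opening from 0.0 (shut) to 1.0 (fully open); "grip_force": force on a finger pad.
Only numpy, scipy, OpenCV 4.12 (cv2) and the standard library are available. Lean on these libraries where they do the work, as an engineer would, in place of code of your own. Each camera call takes 0.05 s, during which the arm holds its last target. There are 200 camera calls.

### The job

Push the tray with the stapler fully in along its rail, then hook a fingertip behind the lip of the tray with the tube rack and draw that tray fully out to its stop, leaving the stapler tray fully in. Do not pinch the lips, do not touch the stapler or the rack, which ride along in their trays, and leave the fold-back clip, the tub and the sticky notes alone.

Things in the scene. Friction and masses are not known exactly. Their poses are not given: they have to be found in the camera images.
- stapler_tray (a joint): slide of the stapler's tray along its rail, m. 0 = fully in, against its rear stop; 0.100 = drawn fully out, at its front stop; grows as the tray is drawn out, which moves the lip along its own -x. It runs stiffly (about 1.5 N) and stays where it is left
- rack_tray (a joint): slide of the tube rack's tray along its rail, m. 0 = fully in, against its rear stop; 0.100 = drawn fully out, at its front stop; grows as the tray is drawn out, which moves the lip along its own -x. It runs stiffly (about 1.5 N) and stays where it is left
- stapler_lip (a point): middle of the top edge of the upright lip at the front end of the tray that carries the stapler, midway through its thickness, 48 mm above the desk. x runs along the rail, from the lip into the unit; z up. The lip is 59 mm wide (y), 8 mm thick, 34 mm high above the tray floor. Behind it lie 80 mm of bare floor for the fingers, no side walls; gussets of 6 mm in its corners leave 53 mm clear
- rack_lip (a point): middle of the top edge of the upright lip at the front end of the tray that carries the tube rack, midway through its thickness, 48 mm above the desk. x runs along the rail, from the lip into the unit; z up. The lip is 59 mm wide (y), 8 mm thick, 34 mm high above the tray floor. Behind it lie 80 mm of bare floor for the fingers, no side walls; gussets of 6 mm in its corners leave 53 mm clear
- stapler: stapler, dark blue arm on a black base, 125 mm long, 34 wide, 43 high, lying loose lengthwise in the rear part of its white tray (240 mm long, 59 wide), behind a 9 mm cross rib; origin at the centre of its underside, z up
- tube_rack: empty pale tube rack with twelve holes, 134 mm long, 50 wide, 48 high, standing loose lengthwise in the rear part of the other, equal white tray, behind a 9 mm cross rib; origin at the centre of its underside, z up
- dock: grey base plate, 262 x 146 x 6 mm, lying on the desk, origin at the centre of its underside; the two equal slide units (aluminium rails, 66 mm wide) are fixed on it side by side, 70 mm apart centre to centre, either one on the left. Its x runs along both rails, away from the lips. Does not move
- binder_clip: black fold-back clip, 32 x 86 x 17 mm, lying loose left of the units, by the foot of the screen; origin at the centre of its underside
- wipes_tub: small tub with a blue lid, 55 mm across, 80 high, standing loose left of the units, past the screen; origin at the centre of its underside
- sticky_block: block of yellow sticky notes, 76 x 76 x 18 mm, lying loose on the desk between the units and the robot; origin at the centre of its underside

How it is judged (in metres and radians):
On the way, in this order (a step that is already met when the one before it is completed fails the run):
1. the stapler tray is fully in (within 5 mm) while the rack tray is still in (out less than 30 mm) (value of joint stapler_tray below 0.005 m and value of joint rack_tray below 0.03 m), for 0.2 s.
2. the rack tray is on its way out (20 to 92 mm), drawn by a finger against the back of its lip (value of joint rack_tray between 0.02 and 0.092 m and contact force between the fingers and rack_tray_c1 above 0.3 N), for 0.1 s.
3. the rack tray is drawn fully out (within 6 mm of its stop) (value of joint rack_tray above 0.094 m), for 0.2 s.
At the end, for the whole second after the job is handed in: Stapler tray in to within 6 mm of its rear stop, rack tray out to within 7 mm of its front stop, stapler and rack at rest, lying flat and still in the rear parts of their own trays (value of joint stapler_tray below 0.006 m and value of joint rack_tray above 0.093 m and x of stapler in the frame of stapler_lip between 0.135 and 0.185 m and y of stapler in the frame of stapler_lip between -0.02 and 0.02 m and z of stapler in the frame of stapler_lip between -0.042 and -0.026 m and angle between each of stapler, tube_rack's own z axis and vertical below 0.15 rad and x of tube_rack in the frame of rack_lip between 0.135 and 0.185 m and y of tube_rack in the frame of rack_lip between -0.02 and 0.02 m and z of tube_rack in the frame of rack_lip between -0.042 and -0.026 m and linear speed of each of stapler, tube_rack below 0.02 m/s); the robot touches nothing.
It fails at once if the stapler tray's lip is pinched between the fingers (contact force between the fingers and stapler_tray_c0 above 2 N and contact force between the fingers and stapler_tray_c1 above 2 N).
It fails at once if the rack tray's lip is pinched between the fingers (contact force between the fingers and rack_tray_c0 above 2 N and contact force between the fingers and rack_tray_c1 above 2 N).
It fails at once if the stapler or the tube rack is touched by the robot (contact force between any of the fingers, the arm and stapler above 0.5 N or contact force between any of the fingers, the arm and tube_rack above 0.5 N).
It fails at once if the stapler or the tube rack is lifted or tipped in its tray (height (world z) of any of stapler, tube_rack above 0.03 m or angle between any of stapler, tube_rack's own z axis and vertical above 0.25 rad).
It fails at once if the fold-back clip, the tub or the sticky notes are moved more than 10 mm (distance of any of binder_clip, wipes_tub, sticky_block from where it was at the start of the episode above 0.01 m).
It also fails if it takes over 42 s, if anything falls off the work surface, if the arm or the gripper's body presses on something with over 40 N, if the wrist force passes 120 N, or if a joint passes its speed limit or range.

## Working session

There is one attempt and no reset: what is moved stays moved. The work goes in short steps, Python scripts to look and compute and a tool call to move; the robot and the scene stay as the last step left them, time stands still between calls to the robot, and variables do not carry over. Pictures are saved under pics/ and viewed, at most 10 in all, crops included, and the job is handed in when it is done.

Besides the shell and the picture viewer there is one more tool, called after ">>>" as name(argument=value, ...), one argument or row to a line, values as JSON. servo_tool: Moves the arm, as the interface text tells. Its arguments: {"type":"object","properties":{"deltas":{"type":"array"},"squeeze":{"type":"number"}},"required":["deltas"]}

```bash
mkdir -p pics; python3 - <<'E'
from rig import telemetry, optics
import cv2, numpy as np
s=telemetry.sense(); print(s)
a=optics.capture("scene"); b=optics.capture("top")
cv2.imwrite("pics/scene.png",a); cv2.imwrite("pics/top.png",b)
cv2.imwrite("pics/both.png",cv2.resize(np.hstack([a,b]),(800,300)))
for n in("scene","top","wrist"): print(n,optics.camera_model(n))
E
```

```text
{'time_s': 0.0, 'joints': array([-8.99421525e-01,  3.13464480e-01,  1.49844526e+00, -8.20101852e-06,
        1.33099622e+00, -2.23410162e-01]), 'dq': array([-0.00036531,  0.00016581, -0.00069453,  0.00148619, -0.00106663,
        0.00161951]), 'tau': array([ 6.37310382e-05, -4.12269151e+01, -2.59745532e+01, -1.70964427e-04,
        4.14229857e-03,  1.58842369e-06]), 'eef_pos': array([ 409.33563041, -328.26040833,  199.22461593]), 'ee_rot': array([-6.39367485e-04,  9.01577604e-01,  4.32616913e-01, -1.49735437e-04]), 'force': array([-0.09716446,  0.20215122,  0.43513445]), 'wrist_torque': array([-0.03837753, -0.05471578, -0.00020207]), 'grip_force': 0.0, 'grip_width': 0.9988149066281927}
scene {'vfov': 50.42004142873711, 'cx': 256.2276341521844, 'cy': 197.3503441345222, 'R': array([[ 0.85866698, -0.51223405, -0.01753001],
       [-0.25535638, -0.39790231, -0.88117358],
       [ 0.44439188,  0.76111105, -0.4724678 ]]), 't': array([-498.96569294,  160.52715723,  846.66375987])}
top {'vfov': 45.922476866332914, 'cx': 252.94328247851874, 'cy': 196.59534930662983, 'R': array([[-0.00397375, -0.99969397, -0.02441685],
       [-0.99644261,  0.00601391, -0.08405921],
       [ 0.08418033,  0.02399596, -0.99616157]]), 't': array([-55.55612345, 519.36629053, 978.37932594])}
wrist {'vfov': 69.80097198634948, 'cx': 259.3066065219127, 'cy': 194.38666267980727, 'mount': array([[ 4.19987253e-04, -9.64739453e-01, -2.63206403e-01,
         6.71698487e+01],
       [ 9.99999910e-01,  3.90633602e-04,  1.63854555e-04,
        -3.02184960e-01],
       [-5.52596881e-05, -2.63206448e-01,  9.64739531e-01,
        -1.74409223e+02],
       [ 0.00000000e+00,  0.00000000e+00,  0.00000000e+00,
         1.00000000e+00]])}
```

View pics/scene.png

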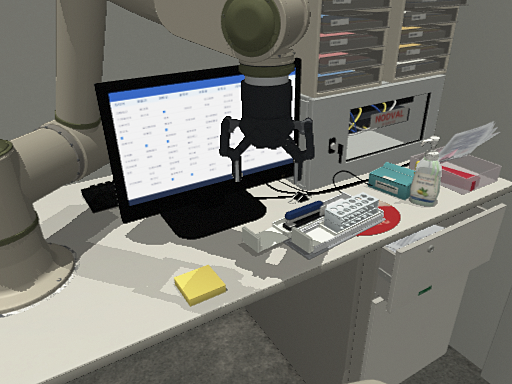

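View pics/top.png

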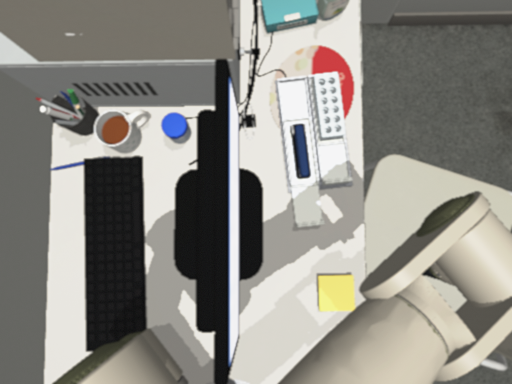

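The scene shows the yellow notes at (200,285) and the stapler tray pulled out with its lip at about (262,235). In the top view the stapler tray is on the left with its lip at about (307,222). The rack tray is on the right with its lip at about (336,182). Next I'll zoom in.

```bash
python3 - <<'E'
import cv2, numpy as np
a=cv2.imread("pics/scene.png");b=cv2.imread("pics/top.png")
A=cv2.resize(a[185:260,235:335],(800,600),interpolation=cv2.INTER_CUBIC)
B=cv2.resize(b[60:240,240:400],(533,600),interpolation=cv2.INTER_CUBIC)
cv2.imwrite("pics/z1.png",A);cv2.imwrite("pics/z2.png",B)
E
```

```text
(no output)
```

View pics/z1.png

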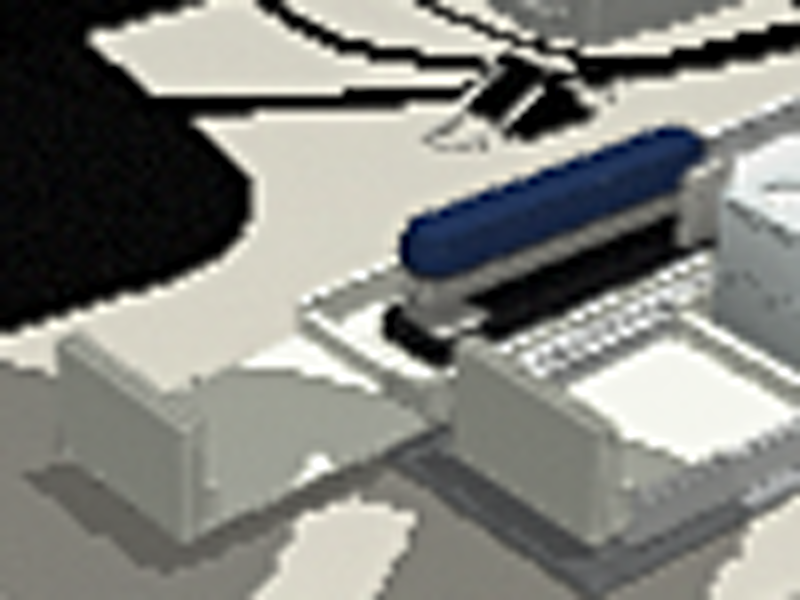

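View pics/z2.png

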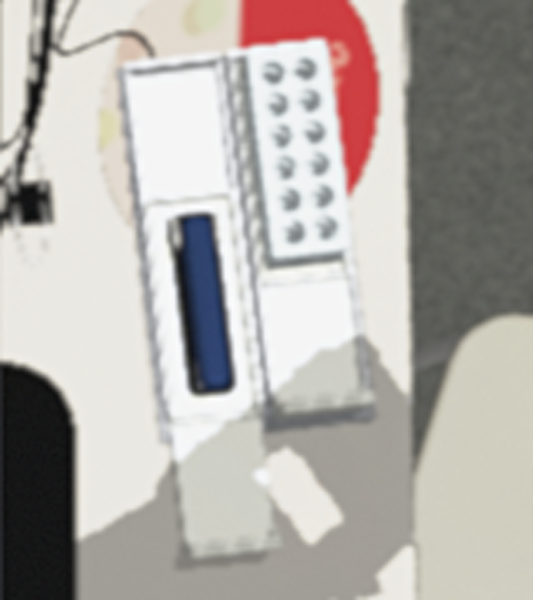

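The zooms show the stapler lip's top front corners at scene px (243,227.5) and (258,239), and the rack lip's at (292.5,229) and (310.6,240). In the top view the lips run (178,560)–(281,548) and (268,415)–(373,405) in zoom pixels. Triangulating now.

```bash
cat > h.py <<'E'
import numpy as np
from rig import optics
def cam(n):
    m=optics.camera_model(n); f=192/np.tan(np.radians(m["vfov"]/2)); return m,f
def ray(n,u,v):
    m,f=cam(n); d=m["R"].T@np.array([(u-m["cx"])/f,(v-m["cy"])/f,1]); return -m["R"].T@m["t"],d/np.linalg.norm(d)
def plane(n,u,v,z):
    c,d=ray(n,u,v); return c+d*(z-c[2])/d[2]
def tri(r1,r2):
    (c1,d1),(c2,d2)=r1,r2
    s=np.linalg.lstsq(np.c_[d1,-d2],c2-c1,rcond=None)[0]
    p,q=c1+s[0]*d1,c2+s[1]*d2; return (p+q)/2,np.linalg.norm(p-q)
E
python3 - <<'E'
from h import *
np.set_printoptions(precision=1,suppress=True)
S=lambda x,y:(235+x/8,185+y/8)
T=lambda x,y:(240+x*.3,60+y*.3)
P={"sL":(S(62,340),T(178,565)),"sR":(S(185,430),T(281,550)),"rL":(S(460,352),T(268,416)),"rR":(S(605,437),T(373,415))}
for k,(s,t) in P.items(): print(k,tri(ray("scene",*s),ray("top",*t)),plane("scene",*s,48),plane("top",*t,48))
# direction of rail: unit left edge, red line etc (top z~20)
print("dock left edge",plane("top",*T(122,65),25),plane("top",*T(163,440),25))
print("rack top corners z62", [plane("top",*T(*p),62) for p in((245,55),(325,40),(345,250),(270,265))])
print("screen right bottom/top", plane("top",238,62,300),plane("top",238,330,300), "foot",plane("top",262,180,10))
print("sticky",[plane("top",*p,18) for p in((318,275),(354,275),(354,310),(320,310))])
print("cam",ray("top",0,0)[0],ray("scene",0,0)[0])
print("screen R side tri", tri(ray("scene",300,60),ray("top",222,62)), tri(ray("scene",100,85),ray("top",222,372)))
print("desk edge",plane("top",363,180,0),plane("top",363,240,0))
E
```

```text
sL (array([ 451.5, -147.8,   40.7]), np.float64(12.068388531385951)) [ 451.6 -160.4   48. ] [ 446.  -144.7   48. ]
sR (array([ 457.5, -211.9,   45. ]), np.float64(4.863204619296163)) [ 457.6 -216.5   48. ] [ 455.3 -210.4   48. ]
rL (array([ 547. , -207.6,   36. ]), np.float64(9.975546150522582)) [ 540.9 -224.3   48. ] [ 541.3 -203.5   48. ]
rR (array([ 546.1, -274. ,   45.6]), np.float64(10.21444978168231)) [ 549.1 -278.3   48. ] [ 541.5 -270.7   48. ]
dock left edge [ 782.1 -112.4   25. ] [ 528.4 -137.2   25. ]
rack top corners z62 [array([ 774.7, -190.8,   62. ]), array([ 784. , -242.5,   62. ]), array([ 646.1, -252.5,   62. ]), array([ 636.8, -204.6,   62. ])]
screen right bottom/top [715.9 -41.4 300. ] [288.  -40.9 300. ] foot [557.1 -78.3  10. ]
sticky [array([ 347.5, -198.8,   18. ]), array([ 347.3, -276.7,   18. ]), array([ 272.7, -275. ,   18. ]), array([ 272.7, -201.9,   18. ])]
cam [ 434.9  -82.1 1016.9] [  93.2 -836.1  532.7]
screen R side tri (array([694.3, -21.8, 360.3]), np.float64(3.8105385643600815)) (array([238.8, -20.8, 361. ]), np.float64(7.4518971488520585))
desk edge [ 556.8 -305.1    0. ] [ 422.6 -301.8    0. ]
```

>>> servo_tool(
  deltas=[
    [[0.1, -0.1, 0], [0, 0, 0], 0],
    [[0.1, -0.1, 0], [0, 0, 0], 0],
    [[0.1, -0.1, 0], [0, 0, 0], 0],
    [[0.1, -0.1, 0], [0, 0, 0], 0],
    [[0, 0, 0], [0, 0, 0.08], 0],
    [[0, 0, 0], [0, 0, 0.08], 0],
    [[0, 0, 0], [0, 0, 0.09], 0],
    [[0, 0, 0], [0, 0, 0.09], 0],
  ],
  squeeze=20,
)

```text
time_s: 0.9
eef_pos: [397.1, -215.8, 199.6]
ee_rot: [-0.0, 0.984, 0.177, -0.0]
force: [0.1, -0.0, -0.3]
grip_width: 0.003
grip_force: 0.0
```

>>> servo_tool(
  deltas=[
    [[0, 0, 0], [0, 0, 0.085], 0],
    [[0, 0, 0], [0, 0, 0.083], 0],
    [[0, 0, 0], [0, 0, 0], 0],
    [[0, 0, 0], [0, 0, 0], 0],
  ],
)

```text
time_s: 1.3
eef_pos: [397.1, -216.0, 199.6]
ee_rot: [-0.0, 0.999, 0.05, -0.0]
force: [-1.1, -0.2, 0.4]
grip_width: 0.002
grip_force: 0.0
```

```bash
python3 - <<'E'
from rig import telemetry, optics
import cv2,json
s=telemetry.sense(); a=optics.capture("wrist"); t=optics.capture("top")
print(s["eef_pos"],s["ee_rot"],s["joints"],s["time_s"],s["grip_width"])
json.dump([list(s["eef_pos"]),list(s["ee_rot"])],open("w1.json","w"))
cv2.imwrite("pics/w1.png",a); cv2.imwrite("pics/t1.png",t)
cv2.imwrite("pics/w1z.png",cv2.resize(a,(800,600),interpolation=cv2.INTER_CUBIC))
E
```

```text
[ 397.1005538  -215.96180843  199.64539417] [-1.33314950e-04  9.98743286e-01  5.01179768e-02 -1.39666084e-04] [-7.58307081e-01  1.51494125e-01  1.70306332e+00 -1.86189859e-05
  1.28742095e+00  7.12216490e-01] 1.3 0.001976259741840853
```

View pics/w1z.png

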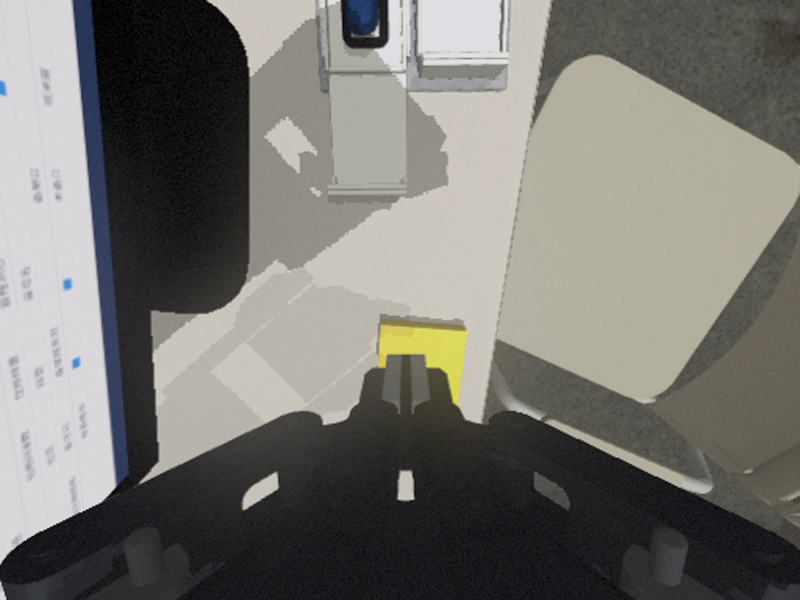

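The wrist view (zoomed) shows the stapler lip at rows 185–199, columns 329–406, and the rack lip top at rows 52–66, columns 418–508. I'll refine these from edge profiles.

```bash
cat >> h.py <<'E'
from scipy.spatial.transform import Rotation as Ro
def wray(pose,u,v):
    m,f=cam("wrist"); p,q=pose; R=Ro.from_quat([q[1],q[2],q[3],q[0]]).as_matrix()
    M=m["mount"]; d=R@M[:3,:3]@np.array([(u-m["cx"])/f,(v-m["cy"])/f,1]); return np.array(p)+R@M[:3,3],d/np.linalg.norm(d)
def onz(r,z): return r[0]+r[1]*(z-r[0][2])/r[1][2]
E
python3 - <<'E'
from h import *
import cv2,json
np.set_printoptions(precision=1,suppress=True,linewidth=200)
pose=json.load(open("w1.json")); w=cv2.cvtColor(cv2.imread("pics/w1.png"),6).astype(int)
print("stap col profile rows110-132",w[110:132,225:245].mean(1))
print("rack col profile rows28-62",w[28:62,285:310].mean(1))
print("stap row prof cols 204-266",w[120:122,204:266].mean(0))
print("rack row prof cols 260-332",w[36:39,260:332].mean(0))
W=lambda x,y:wray(pose,x/1.5625,y/1.5625)
S=lambda x,y:ray("scene",235+x/8,185+y/8)
for k,a,b in(("sL",W(328,198),S(62,340)),("sR",W(407,198),S(185,430)),("rL",W(418,66),S(460,352)),("rR",W(508,66),S(605,437))):
    print(k,*tri(a,b),onz(a,48),onz(b,48))
E
python3 - <<'E'
import cv2
a=cv2.imread("pics/w1.png")[20:140,195:340]
cv2.imwrite("pics/w1c.png",cv2.resize(a,(725,600),interpolation=cv2.INTER_NEAREST))
E
```

```text
stap col profile rows110-132 [172.8 172.7 172.2 172.2 172.6 172.5 171.4 166.8 171.6 172.1 156.7 133.1 172.1 168.2 151.4 122.2 124.  124.2 125.  131.  142.8 144.8]
rack col profile rows28-62 [223.4 223.2 223.4 223.6 221.  201.4 222.6 223.5 216.9 163.6 220.2 223.6 219.6 175.1 131.4 131.6 131.1 131.4 131.1 131.1 130.  130.1 149.  156.5 156.2 155.9 155.8 155.  148.5 141.  147.8 195.4 199.4
 199.4]
stap row prof cols 204-266 [146.  141.5 142.5 143.  142.5 142.  149.5 146.5 146.  148.  146.5 147.5 146.  146.  146.  145.5 145.  143.  146.5 143.5 143.5 141.5 144.  143.  142.  143.5 142.5 145.  144.5 146.  148.  150.  147.
 145.  144.5 145.5 143.5 146.  146.  144.5 145.5 145.  147.  148.  145.5 146.  147.  149.5 147.  146.5 149.  149.  151.5 151.  151.  151.5 147.5 146.  144.5 144.5 145.5 145.5]
rack row prof cols 260-332 [118.7 122.3 131.7 158.  153.3 147.  101.  101.  105.7 123.7 144.7 186.  209.  208.  208.7 208.3 207.7 206.7 205.7 206.3 205.  196.3 196.7 197.3 197.7 197.7 199.7 205.  206.7 207.3 205.3 201.7 202.
 201.  198.  197.7 192.  190.7 191.  191.3 191.  193.3 200.3 205.  205.3 205.  205.  204.7 205.  203.3 203.  196.7 192.7 197.  198.7 201.3 199.3 200.  200.3 200.  200.7 200.  200.3 199.7 201.7 198.7
 199.  198.7 199.  198.7 199.  199.7]
sL [ 451.8 -153.9   44.8] 5.822240166523508 [ 449.5 -152.9   48. ] [ 451.6 -160.4   48. ]
sR [ 457.4 -212.    45.5] 4.887943009033412 [ 455.4 -210.7   48. ] [ 457.6 -216.5   48. ]
rL [ 548.  -210.5   37.5] 4.878927676888701 [ 543.2 -209.3   48. ] [ 540.9 -224.3   48. ]
rR [ 552.2 -272.2   42.8] 3.087543336749135 [ 549.4 -270.5   48. ] [ 549.1 -278.3   48. ]
```

View pics/w1c.png

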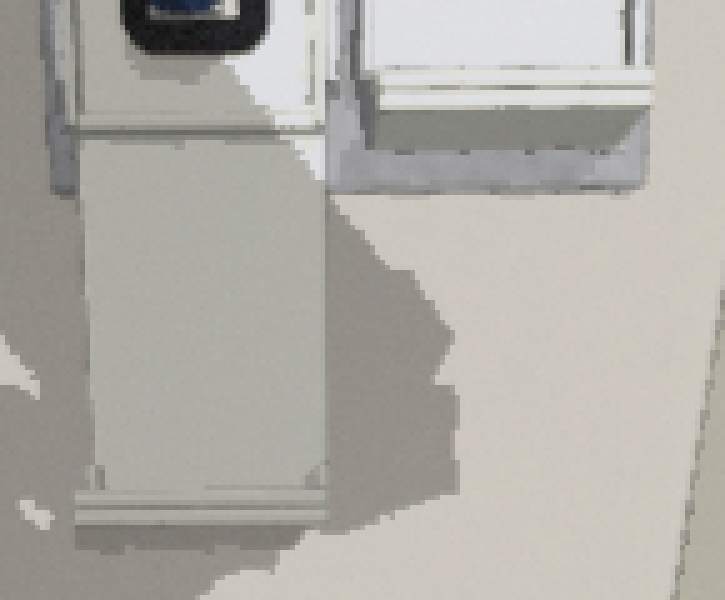

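The crop shows the stapler lip top spanning columns 210–260.4, rows 118–124.8, and the rack lip top spanning columns 270.4–325.8, front row 41.3.

```bash
python3 - <<'E'
from h import *
import json
np.set_printoptions(precision=1,suppress=True,linewidth=200)
pose=json.load(open("w1.json"))
for k,u,v in(("sLf",210,124.8),("sRf",260.4,124.8),("sRb",260.4,118),("rLf",270.4,41.3),("rRf",325.8,41.3),("rRb",325.8,33.3)):
    print(k,onz(wray(pose,u,v),48))
s=(onz(wray(pose,210,124.8),48)+onz(wray(pose,260.4,124.8),48))/2
r=(onz(wray(pose,270.4,41.3),48)+onz(wray(pose,325.8,41.3),48))/2
a=np.radians(5.7);ux=np.array([np.cos(a),np.sin(a),0]);uy=np.array([-np.sin(a),np.cos(a),0])
d=r-s;print(s,r,"along",d@ux,"across",d@uy)
# dock front edge: z=6, crop (330..645,190)
print("dock front",onz(wray(pose,195+340/5,20+190/5),6),onz(wray(pose,195+640/5,20+190/5),6))
for n,q in(("s",s),("r",r)): e=q-np.array(pose[0]); print(n,"from TCP along,across(left)",e@ux,e@uy)
E
```

```text
sLf [ 451.7 -152.8   48. ]
sRf [ 457.5 -210.4   48. ]
sRb [ 465.  -209.7   48. ]
rLf [ 544.4 -212.3   48. ]
rRf [ 550.4 -271.    48. ]
rRb [ 557.9 -269.8   48. ]
[ 454.6 -181.6   48. ] [ 547.4 -241.7   48. ] along 86.39296099939853 across -68.94047881531537
dock front [ 535.7 -205.8    6. ] [ 543.1 -278.7    6. ]
s from TCP along,across(left) 60.59866212683411 28.451722777707918
r from TCP along,across(left) 146.9916231262326 -40.488756037607466
```

>>> servo_tool(
  deltas=[
    [[0.1, -0.1425, 0], [0, 0, 0], 0],
    [[0, 0, 0.2], [0, 0, 0], 0],
    [[0, 0, 0.2], [0, 0, 0], 0],
    [[0, 0, 0.2], [0, 0, 0], 0],
    [[0, 0, 0.2], [0, 0, 0], 0],
    [[0, 0, 0.07], [0, 0, 0], 0],
    [[0, 0, 0], [0, 0, 0], 0],
  ],
)

```text
time_s: 2.1
eef_pos: [413.3, -185.0, 24.1]
ee_rot: [-0.001, 0.999, 0.049, -0.002]
force: [-0.1, -0.2, 0.4]
grip_width: 0.002
grip_force: 0.0
```

>>> servo_tool(
  deltas=[
    [[0.05, 0, 0], [0, 0, 0], 0],
    [[0.05, 0, 0], [0, 0, 0], 0],
    [[0.05, 0, 0], [0, 0, 0], 0],
    [[0.05, 0, 0], [0, 0, 0], 0],
    [[0.05, 0, 0], [0, 0, 0], 0],
    [[0.05, 0, 0], [0, 0, 0], 0],
  ],
)

```text
time_s: 2.7
eef_pos: [475.0, -179.8, 25.9]
ee_rot: [0.0, 0.999, 0.049, 0.0]
force: [-0.6, 0.3, 0.5]
grip_width: -0.001
grip_force: 0.0
```

```bash
python3 - <<'E'
from rig import telemetry, optics
import cv2
s=telemetry.sense(); print(s["eef_pos"],s["force"],s["joints"])
cv2.imwrite("pics/w2.png",optics.capture("wrist"))
E
```

```text
[ 475.02721659 -179.79015795   25.90653057] [-0.58554904  0.28577353  0.48908775] [-5.92858234e-01  4.88195098e-01  1.74847019e+00  2.35297290e-05
  9.04701916e-01  8.80806728e-01]
```

View pics/w2.png

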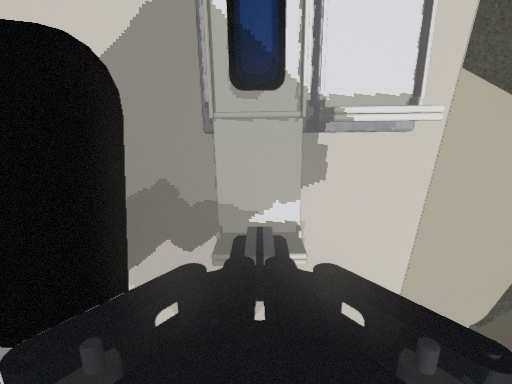

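The wrist view shows the stapler lip at rows 236–262, columns 213–306, with the fingertips at columns 245–273 in front of it. I need the lip's position to tell whether it is moving.

```bash
python3 - <<'E'
from h import *
from rig import telemetry
np.set_printoptions(precision=1,suppress=True)
s=telemetry.sense(); pose=(s["eef_pos"],s["ee_rot"]); print(s["force"])
for v in(236,244,250,256,258,262): print(v,onz(wray(pose,213,v),48),onz(wray(pose,306,v),48))
m,f=cam("wrist"); M=np.linalg.inv(m["mount"])
for p in((11,0,0),(-11,0,0),(11,0,-22),(11,0,-50),(11,14,0),(19,-29.5,-22),(11,-29.5,-22)):
    c=M@np.array([*p,1]); print(p,m["cx"]+f*c[0]/c[2],m["cy"]+f*c[1]/c[2])
E
```

```text
[-0.2  0.8 -0.6]
236 [ 472.7 -151.7   48. ] [ 478.2 -207.2   48. ]
244 [ 467.5 -152.    48. ] [ 473.  -207.9   48. ]
250 [ 463.5 -152.2   48. ] [ 469.  -208.5   48. ]
256 [ 459.5 -152.5   48. ] [ 465.1 -209.    48. ]
258 [ 458.2 -152.5   48. ] [ 463.7 -209.2   48. ]
262 [ 455.5 -152.7   48. ] [ 461.  -209.6   48. ]
(11, 0, 0) 260.20741096656053 206.2874302148896
(-11, 0, 0) 260.1663262659359 236.87020917179348
(11, 0, -22) 260.3138785501377 217.70732418764848
(11, 0, -50) 260.49790150962656 237.44593959815447
(11, 14, 0) 281.2687494553567 206.29785613813647
(19, -29.5, -22) 209.4697091883931 204.68283357494417
(11, -29.5, -22) 210.11311427788817 217.68207268158574
```

```bash
python3 - <<'E'
from rig import optics
import cv2,numpy as np
a=cv2.imread("pics/w2.png")[195:285,195:325]; s=optics.capture("scene"); cv2.imwrite("pics/s2.png",s)
b=s[175:265,225:355]
c=np.vstack([cv2.resize(x,(433,300),interpolation=cv2.INTER_CUBIC) for x in(a,b)])
cv2.imwrite("pics/c2.png",c)
E
```

```text
(no output)
```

View pics/c2.png

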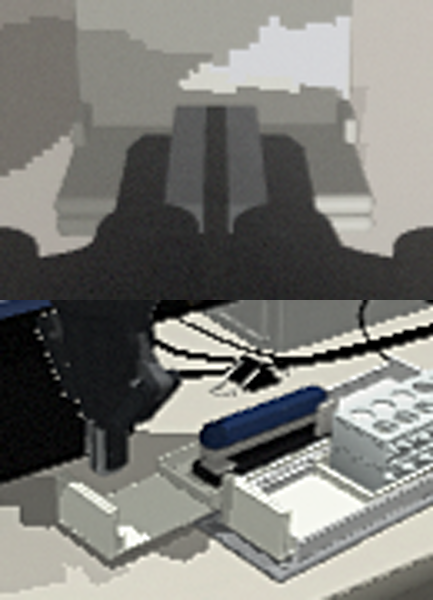

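```bash
python3 - <<'E'
from h import *
from rig import telemetry
np.set_printoptions(precision=1,suppress=True)
s=telemetry.sense(); pose=(s["eef_pos"],s["ee_rot"])
m,f=cam("scene")
def pr(p): c=m["R"]@np.array(p,float)+m["t"]; return m["cx"]+f*c[0]/c[2],m["cy"]+f*c[1]/c[2]
for p in((475,-180,26),(475,-180,45),(475,-180,60),(464,-181,26)): print(p,pr(p))
print(tri(ray("scene",257,226),wray(pose,260,228)))
# lip now: scene front top corners in crop -> 
S=lambda x,y:(225+x*.3,175+y*.3)
print("lip front top corners", [onz(ray("scene",*S(*p)),48) for p in((62,185),(105,212))])
E
```

```text
(475, -180, 26) (np.float64(256.51830150361775), np.float64(236.8312087157442))
(475, -180, 45) (np.float64(256.37018564066227), np.float64(229.63413237941205))
(475, -180, 60) (np.float64(256.25114717222544), np.float64(223.84995148747228))
(464, -181, 26) (np.float64(252.48470666336056), np.float64(238.52690294235157))
(array([ 479.7, -178.1,   51.3]), np.float64(3.2521742997963066))
lip front top corners [array([ 447.3, -172.1,   48. ]), array([ 454.9, -214.2,   48. ])]
```

The pictures show the closed fingertips at about z = 50, roughly 25 mm above the reported TCP. They passed over the lip without moving it. I'll back off, go down to TCP z ≈ 5 and check again.

>>> servo_tool(
  deltas=[
    [[0, 0, -0.1], [0, 0, 0], 0],
    [[-0.1, 0, 0], [0, 0, 0], 0],
    [[-0.1, 0, 0], [0, 0, 0], 0],
    [[-0.1, 0, 0], [0, 0, 0], 0],
    [[0, 0, 0.1], [0, 0, 0], 0],
    [[0, 0, 0.05], [0, 0, 0], 0],
    [[0, 0, 0.05], [0, 0, 0], 0],
    [[0, 0, 0], [0, 0, 0], 0],
  ],
)

```text
time_s: 3.6
eef_pos: [414.0, -185.3, 4.7]
ee_rot: [-0.001, 0.999, 0.049, -0.001]
force: [-0.2, 0.3, -0.4]
grip_width: -0.002
grip_force: 0.0
```

```bash
python3 - <<'E'
from rig import optics,telemetry
from h import *
import cv2,numpy as np
st=telemetry.sense(); print(st["eef_pos"],st["force"])
s=optics.capture("scene"); cv2.imwrite("pics/s3.png",s)
w=optics.capture("wrist"); cv2.imwrite("pics/w3.png",w)
m,f=cam("scene")
def pr(p): c=m["R"]@np.array(p,float)+m["t"]; return m["cx"]+f*c[0]/c[2],m["cy"]+f*c[1]/c[2]
for z in(0,10,20,30,40): print(z,pr(st["eef_pos"]*[1,1,0]+[0,0,z]))
b=cv2.resize(s[175:265,205:305],(660,594),interpolation=cv2.INTER_CUBIC)
cv2.imwrite("pics/c3.png",b)
E
```

```text
[ 413.98332954 -185.27985204    4.74013713] [-0.16015877  0.30732878 -0.43353378]
0 (np.float64(233.95421979751754), np.float64(256.276921647884))
10 (np.float64(233.75450226590488), np.float64(252.5303255667697))
20 (np.float64(233.5526405926483), np.float64(248.7435065136636))
30 (np.float64(233.348600062557), np.float64(244.91581324980382))
40 (np.float64(233.14234520695518), np.float64(241.04658040144665))
```

View pics/c3.png

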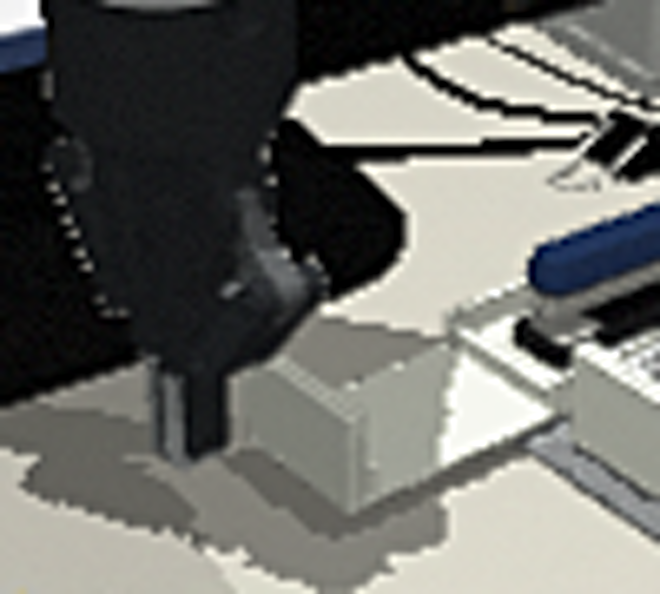

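Same offset here: the fingertip is at about z = 30 with TCP z = 5, at crop (185,460). That overlaps the lip (z 14–48) by about 18 mm, so I can push.

>>> servo_tool(
  deltas=[
    [[0.04, 0, 0], [0, 0, 0], 0],
    [[0.04, 0, 0], [0, 0, 0], 0],
    [[0.04, 0, 0], [0, 0, 0], 0],
    [[0.03, 0, 0], [0, 0, 0], 0],
    [[0.03, 0, 0], [0, 0, 0], 0],
    [[0.03, 0, 0], [0, 0, 0], 0],
    [[0.03, 0, 0], [0, 0, 0], 0],
  ],
)

```text
time_s: 4.4
eef_pos: [462.4, -180.9, 5.7]
ee_rot: [-0.0, 0.999, 0.048, -0.0]
force: [-2.2, 0.7, 2.0]
grip_width: 0.0
grip_force: 0.9
```

>>> servo_tool(
  deltas=[
    [[0.03, 0, 0], [0, 0, 0], 0],
    [[0.03, 0, 0], [0, 0, 0], 0],
    [[0.03, 0, 0], [0, 0, 0], 0],
    [[0.03, 0, 0], [0, 0, 0], 0],
    [[0.03, 0, 0], [0, 0, 0], 0],
    [[0.03, 0, 0], [0, 0, 0], 0],
  ],
)

```text
time_s: 5.0
eef_pos: [498.4, -177.5, 5.7]
ee_rot: [-0.0, 0.999, 0.048, -0.0]
force: [-1.6, -0.2, -0.3]
grip_width: 0.003
grip_force: 0.9
```

>>> servo_tool(
  deltas=[
    [[0.03, 0, 0], [0, 0, 0], 0],
    [[0.03, 0, 0], [0, 0, 0], 0],
    [[0.03, 0, 0], [0, 0, 0], 0],
    [[0.03, 0, 0], [0, 0, 0], 0],
    [[0.03, 0, 0], [0, 0, 0], 0],
  ],
)

```text
time_s: 5.5
eef_pos: [528.3, -174.7, 5.8]
ee_rot: [-0.0, 0.999, 0.048, -0.0]
force: [-2.1, 2.0, 0.0]
grip_width: 0.001
grip_force: 0.9
```

>>> servo_tool(
  deltas=[
    [[0.02, 0, 0], [0, 0, 0], 0],
    [[0, 0, 0], [0, 0, 0], 0],
  ],
)

```text
time_s: 5.7
eef_pos: [532.3, -174.5, 5.8]
ee_rot: [0.0, 0.999, 0.049, 0.0]
force: [-0.9, 0.0, -0.1]
grip_width: -0.003
grip_force: 0.0
```

>>> servo_tool(
  deltas=[
    [[0.02, 0, 0], [0, 0, 0], 0],
    [[0, 0, 0], [0, 0, 0], 0],
  ],
)

```text
time_s: 5.9
eef_pos: [532.4, -174.3, 5.7]
ee_rot: [-0.001, 0.999, 0.049, -0.004]
force: [-22.3, -4.3, 12.3]
grip_width: -0.0
grip_force: 11.0
```

>>> servo_tool(
  deltas=[
    [[0.02, 0, 0], [0, 0, 0], 0],
    [[0, 0, 0], [0, 0, 0], 0],
  ],
)

```text
time_s: 6.1
eef_pos: [532.3, -174.2, 5.5]
ee_rot: [-0.001, 0.999, 0.049, -0.009]
force: [-44.4, -7.1, 25.5]
grip_width: 0.003
grip_force: 22.7
```

The stop is reached (force rises sharply). Backing off, raising and looking.

>>> servo_tool(
  deltas=[
    [[-0.1, 0, 0], [0, 0, 0], 0],
    [[-0.2, 0, 0], [0, 0, 0], 0],
    [[0, 0, -0.2], [0, 0, 0], 0],
    [[0, 0, -0.2], [0, 0, 0], 0],
    [[0, 0, -0.2], [0, 0, 0], 0],
    [[0, 0, -0.2], [0, 0, 0], 0],
    [[0, 0, 0], [0, 0, 0], 0],
  ],
)

```text
time_s: 6.8
eef_pos: [482.4, -180.9, 171.3]
ee_rot: [0.003, 0.999, 0.048, 0.005]
force: [0.1, -0.6, -0.2]
grip_width: 0.001
grip_force: 0.0
```

```bash
python3 - <<'E'
from rig import optics,telemetry
import cv2,json
s=telemetry.sense(); a=optics.capture("wrist")
json.dump([list(s["eef_pos"]),list(s["ee_rot"])],open("w4.json","w"))
print(s["eef_pos"],s["ee_rot"],s["force"])
cv2.imwrite("pics/w4.png",a); cv2.imwrite("pics/w4c.png",cv2.resize(a[0:256,150:390],(562,600),interpolation=cv2.INTER_CUBIC))
E
```

```text
[ 482.40151266 -180.90781071  171.25065097] [0.00326669 0.99881585 0.04832479 0.00457509] [ 0.08240652 -0.56473241 -0.18855153]
```

View pics/w4c.png

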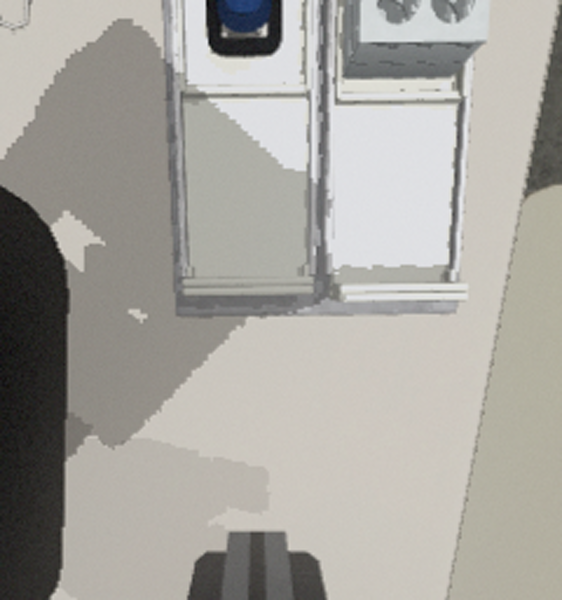

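The stapler lip (crop rows 277–294, columns 182–314) now sits level with the rack lip (rows 283–300, columns 332–467), so the stapler tray is in and the rack tray about 3 mm out. Computing the hook position.

```bash
python3 - <<'E'
from h import *
import json
np.set_printoptions(precision=1,suppress=True)
p=json.load(open("w4.json"));q=p[1];R=Ro.from_quat([q[1],q[2],q[3],q[0]]).as_matrix()
W=lambda x,y,z:onz(wray(p,150+x/2.3425,y/2.3425),z)
for n,(l,r,b,f) in {"stap":(182,314,277,294),"rack":(334,467,283,300)}.items():
    for v in(b,f):
        L,Rr=W(l,v,48),W(r,v,48); c=(L+Rr)/2; print(n,v,L,Rr,c,"tool",R.T@(c-p[0]))
print("rack front top z~62", W(350,68,14),W(455,62,14), "tip",p[0], "rib",W(335,95,23))
print("tool axes\n",R)
E
```

```text
stap 277 [ 547.8 -141.6   48. ] [ 553.5 -200.2   48. ] [ 550.7 -170.9   48. ] tool [ 67.8  -4.2 123.8]
stap 294 [ 540.5 -142.1   48. ] [ 546.2 -201.1   48. ] [ 543.4 -171.6   48. ] tool [ 60.5  -4.3 123.8]
rack 283 [ 551.8 -209.4   48. ] [ 557.6 -268.7   48. ] [ 554.7 -239.1   48. ] tool [ 65.3  64.  124.3]
rack 300 [ 544.5 -210.3   48. ] [ 550.3 -270.1   48. ] [ 547.4 -240.2   48. ] tool [ 57.9  64.4 124.2]
rack front top z~62 [ 648.  -208.7   14. ] [ 655.2 -256.5   14. ] tip [482.40151265692333, -180.9078107055139, 171.25065097288345] rib [ 633.8 -202.4   23. ]
tool axes
 [[ 1.   0.1  0. ]
 [ 0.1 -1.  -0. ]
 [ 0.   0.  -1. ]]
```

>>> servo_tool(
  deltas=[
    [[0.115, 0.08, 0], [0, 0, 0], 0],
    [[0.115, 0.08, 0], [0, 0, 0], 0],
    [[0.115, 0.08, 0], [0, 0, 0], 0],
    [[0.115, 0.08, 0], [0, 0, 0], 0],
    [[0, 0, 0.2], [0, 0, 0], 0],
    [[0, 0, 0.2], [0, 0, 0], 0],
    [[0, 0, 0.2], [0, 0, 0], 0],
    [[0, 0, 0], [0, 0, 0], 0],
  ],
)

```text
time_s: 7.65
eef_pos: [574.5, -232.2, 39.3]
ee_rot: [-0.003, 0.999, 0.048, -0.005]
force: [0.6, 0.4, 1.0]
grip_width: -0.003
grip_force: 0.0
```

>>> servo_tool(
  deltas=[
    [[0, 0, 0.1], [0, 0, 0], 0],
    [[0, 0, 0.07], [0, 0, 0], 0],
    [[0, 0, 0.05], [0, 0, 0], 0],
    [[0, 0, 0], [0, 0, 0], 0],
  ],
)

```text
time_s: 8.05
eef_pos: [577.4, -233.9, 1.1]
ee_rot: [-0.0, 0.999, 0.048, -0.001]
force: [-0.3, 0.4, 1.2]
grip_width: -0.001
grip_force: 0.0
```

>>> servo_tool(
  deltas=[
    [[-0.03, 0, 0], [0, 0, 0], 0],
    [[-0.03, 0, 0], [0, 0, 0], 0],
    [[-0.03, 0, 0], [0, 0, 0], 0],
    [[-0.03, 0, 0], [0, 0, 0], 0],
    [[-0.03, 0, 0], [0, 0, 0], 0],
    [[-0.03, 0, 0], [0, 0, 0], 0],
    [[-0.03, 0, 0], [0, 0, 0], 0],
  ],
)

```text
time_s: 8.75
eef_pos: [535.6, -238.4, 1.9]
ee_rot: [0.0, 0.999, 0.048, 0.0]
force: [2.0, -1.6, 0.7]
grip_width: 0.0
grip_force: 0.9
```

```bash
python3 - <<'E'
from rig import optics,telemetry
from h import *
import cv2
s=telemetry.sense();p=(s["eef_pos"],s["ee_rot"]);print(p,s["force"])
a=cv2.cvtColor(optics.capture("wrist"),6).astype(int)
cv2.imwrite("pics/w5.png",a)
np.set_printoptions(precision=0,suppress=True,linewidth=250)
# lip sides in tool frame: columns left and right of the finger
print(a[225:285,222:232].mean(1)); print(a[225:285,290:300].mean(1))
m,f=cam("wrist");M=np.linalg.inv(m["mount"])
for q in((-11,20,-47),(-19,20,-47),(-11,20,-13),(-11,-20,-47)):
    c=M@np.array([*q,1]);print(q,m["cx"]+f*c[0]/c[2],m["cy"]+f*c[1]/c[2])
E
```

```text
(array([ 535.56655429, -238.38578595,    1.94086479]), array([1.33956700e-04, 9.98829272e-01, 4.83739829e-02, 1.57190616e-04])) [ 1.98858481 -1.55617823  0.65623673]
[127. 126. 126. 126. 126. 126. 126. 126. 125. 126. 126. 125. 122. 119. 118. 116. 116. 115. 114. 114. 108. 102. 103. 101.  99.  98.  98.  96.  93.  90.  89.  88.  86.  81.  72.  64.  58.  54.  49.  48.  45.  42.  39.  36.  34.  34.  34.  33.  34.
  34.  32.  32.  31.  32.  30.  31.  30.  29.  31.  30.]
[204. 204. 205. 202. 202. 201. 195. 186. 178. 129. 130. 129. 130. 129. 129. 129. 129. 129. 128. 122. 106. 107. 106. 107. 106. 107. 106. 106. 106. 106. 106. 105. 104.  99.  91.  85.  79.  77.  74.  69.  67.  63.  60.  56.  45.  43.  42.  41.  41.
  41.  39.  41.  38.  38.  37.  36.  36.  33.  35.  34.]
(-11, 20, -47) 298.7966020597966 274.07401373619973
(-19, 20, -47) 298.21853538470066 287.5185161083492
(-11, 20, -13) 291.4618808106387 245.25556552002257
(-11, -20, -47) 222.0263030425483 274.0323227725022[ WARN:0@0.185] global loadsave.cpp:1063 imwrite_ Unsupported depth image for selected encoder is fallbacked to CV_8U.
```

The force shows the lip being drawn, and its back edge is where the finger is. Continuing to the stop.

>>> servo_tool(
  deltas=[
    [[-0.03, 0, 0], [0, 0, 0], 0],
    [[-0.03, 0, 0], [0, 0, 0], 0],
    [[-0.03, 0, 0], [0, 0, 0], 0],
    [[-0.03, 0, 0], [0, 0, 0], 0],
    [[-0.03, 0, 0], [0, 0, 0], 0],
    [[-0.03, 0, 0], [0, 0, 0], 0],
    [[-0.03, 0, 0], [0, 0, 0], 0],
    [[-0.03, 0, 0], [0, 0, 0], 0],
  ],
)

```text
time_s: 9.6
eef_pos: [487.7, -243.0, 1.8]
ee_rot: [0.0, 0.999, 0.048, 0.0]
force: [1.5, -1.3, 0.4]
grip_width: 0.002
grip_force: 0.9
```

>>> servo_tool(
  deltas=[
    [[-0.03, 0, 0], [0, 0, 0], 0],
    [[-0.02, 0, 0], [0, 0, 0], 0],
    [[-0.01, 0, 0], [0, 0, 0], 0],
    [[0, 0, 0], [0, 0, 0], 0],
  ],
)

```text
time_s: 10.0
eef_pos: [475.8, -243.8, 1.7]
ee_rot: [-0.0, 0.999, 0.048, -0.0]
force: [-0.8, 0.8, -0.1]
grip_width: 0.002
grip_force: 0.0
```

>>> servo_tool(
  deltas=[
    [[-0.02, 0, 0], [0, 0, 0], 0],
    [[0, 0, 0], [0, 0, 0], 0],
  ],
)

```text
time_s: 10.2
eef_pos: [471.8, -244.2, 1.7]
ee_rot: [-0.0, 0.999, 0.048, -0.0]
force: [0.1, 0.4, 1.1]
grip_width: 0.002
grip_force: 0.0
```

>>> servo_tool(
  deltas=[
    [[-0.02, 0, 0], [0, 0, 0], 0],
    [[0, 0, 0], [0, 0, 0], 0],
  ],
)

```text
time_s: 10.4
eef_pos: [469.7, -244.6, 1.9]
ee_rot: [0.0, 0.999, 0.048, 0.002]
force: [10.3, 3.3, -4.7]
grip_width: -0.001
grip_force: 5.4
```

At the front stop. Releasing forward, lifting and checking.

>>> servo_tool(
  deltas=[
    [[0, 0, 0], [0, 0, 0], 0],
    [[0.03, 0, 0], [0, 0, 0], 0],
    [[0.06, 0, 0], [0, 0, 0], 0],
    [[0, 0, -0.2], [0, 0, 0], 0],
    [[0, 0, -0.2], [0, 0, 0], 0],
    [[0, 0, -0.2], [0, 0, 0], 0],
    [[0, 0, -0.2], [0, 0, 0], 0],
    [[0, 0, 0], [0, 0, 0], 0],
  ],
)

```text
time_s: 11.2
eef_pos: [487.9, -244.4, 167.0]
ee_rot: [0.003, 0.999, 0.048, 0.003]
force: [-0.4, -0.6, 0.5]
grip_width: -0.002
grip_force: 0.0
```

>>> servo_tool(
  deltas=[
    [[-0.2, 0, 0], [0, 0, 0], 0],
    [[-0.2, 0, 0], [0, 0, 0], 0],
    [[0, 0, 0], [0, 0, 0], 0],
    [[0, 0, 0], [0, 0, 0], 0],
  ],
)

```text
time_s: 11.6
eef_pos: [406.3, -250.9, 161.7]
ee_rot: [-0.0, 0.999, 0.048, -0.0]
force: [0.2, -0.1, 0.8]
grip_width: -0.004
grip_force: 0.0
```

```bash
python3 - <<'E'
from rig import optics,telemetry
from h import *
import cv2
np.set_printoptions(precision=0,suppress=True,linewidth=250)
s=telemetry.sense();p=(s["eef_pos"],s["ee_rot"]);print(p[0],s["force"],s["time_s"])
w=optics.capture("wrist");cv2.imwrite("pics/w6.png",w);cv2.imwrite("pics/t6.png",optics.capture("top"))
a=cv2.cvtColor(w,6).astype(int)
q=p[1];R=Ro.from_quat([q[1],q[2],q[3],q[0]]).as_matrix();m,f=cam("wrist");M=np.linalg.inv(m["mount"])
def px(X): c=M@np.r_[R.T@(np.array(X)-p[0]),1];return m["cx"]+f*c[0]/c[2],m["cy"]+f*c[1]/c[2]
ux=np.array([.995,.0966,0])
for n,X,ds in(("stap front",[543.4,-171.6,48],0),("rack front",[547.4,-240.2,48],-96)):
    Y=np.array(X)+ds*ux;u,v=px(Y);print(n,Y,u,v);u,v=int(u),int(v)
    if 0<=v<384: print(max(v-15,0),a[max(v-15,0):v+16,u-12:u+12].mean(1))
E
```

```text
[ 406. -251.  162.] [ 0. -0.  1.] 11.6
stap front [ 543. -172.   48.] 189.6848368922738 33.70446009028487
18 [163. 163. 161. 161. 161. 161. 161. 159. 160. 156. 140. 119. 159. 159. 153. 136. 104.  96.  96.  96.  96.  97.  96.  96.  97.  96.  94.  89.  89.  89.  89.]
rack front [ 452. -249.   48.] 262.76874713353084 140.70759336952233
125 [161. 161. 162. 162. 162. 162. 160. 137. 124. 157. 165. 154. 138. 157. 164. 154. 147. 167. 168. 177. 185. 187. 187. 187. 187. 187. 187. 187. 187. 187. 187.]
```

```bash
python3 -c "
from rig import ctrl
print(ctrl.finish_job())"
```

```text
the job is handed in; nothing more can be done
None
```

I pushed the stapler tray in to its rear stop, then hooked the rack tray from behind its lip and drew it to its front stop; the last wrist picture agrees on both lip positions, and I handed the job in at about 12 s (no verdict was returned).

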